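Set the carving cradle's saddles the right way round and lay the column in

TASK

Get the carving cradle ready: of the three V-notched saddles standing in its slots, turn round only those that face the wrong way, so that all three stand upright and fully down in the slots with their tall cheeks on the side of the cradle's high back fence. Then lower the round wooden column gently, without letting it drop, into the row of V notches, so that it lies down in all three and is centred along the row, and let go. Leave the spare saddle on the round bat and everything else on the bench alone.

Things in the scene. Friction and masses are not known exactly. Their poses are not given: they have to be found in the camera images.
- cradle: carving cradle: plywood plank 270 (its x) x 188 (y) x 18 mm, fixed. Origin: centre of its underside, on the bench; x runs along it, roughly to the robot's left. Three cross slots at x = -80, 0, +80 mm, each 32 mm wide (x), 156 long (y), formed only at their ends by blocks 14 mm tall (|y| 57 to 77 mm) and the long rails; for |y| under 56 mm the plank is clear for fingers
- slot0 (a point): centre of the floor of the cradle's slot on the robot's right, on the plank's top, 18 mm above the bench; where the origin of a fully seated saddle lies (3 mm play all round)
- slot1 (a point): centre of the floor of the cradle's slot in the middle, on the plank's top, 18 mm above the bench; where the origin of a fully seated saddle lies (3 mm play all round)
- slot2 (a point): centre of the floor of the cradle's slot on the robot's left, on the plank's top, 18 mm above the bench; where the origin of a fully seated saddle lies (3 mm play all round)
- fence: the cradle's high back fence: wooden strip 270 x 16 mm, 48 tall, fixed on one long edge of the plank, at cradle y = +86 or -86 mm (either side from run to run). Origin: centre of its underside, 18 mm above the bench
- front_rail: the cradle's low front rail: wooden strip 220 x 16 mm, only 14 tall, fixed on the long edge opposite the fence. Origin: centre of its underside, 18 mm above the bench
- saddle_a: one of 4 identical wooden V saddles (3 in the cradle, 1 spare): board on edge 26 mm thick (its x), 150 wide (y; 140 at the foot, its ends taper over the lowest 14 mm), 160 g. Origin: centre of underside; +y points to the tall cheek. Tall cheek 78 mm high, y 26 to 75; low cheek 56 high, y -75 to -44; 90 degree V between, bottom at y -20, 32 mm up. Take it by its thickness near y 0, 30 mm up
- saddle_b: one of 4 identical wooden V saddles (3 in the cradle, 1 spare): board on edge 26 mm thick (its x), 150 wide (y; 140 at the foot, its ends taper over the lowest 14 mm), 160 g. Origin: centre of underside; +y points to the tall cheek. Tall cheek 78 mm high, y 26 to 75; low cheek 56 high, y -75 to -44; 90 degree V between, bottom at y -20, 32 mm up. Take it by its thickness near y 0, 30 mm up
- saddle_c: one of 4 identical wooden V saddles (3 in the cradle, 1 spare): board on edge 26 mm thick (its x), 150 wide (y; 140 at the foot, its ends taper over the lowest 14 mm), 160 g. Origin: centre of underside; +y points to the tall cheek. Tall cheek 78 mm high, y 26 to 75; low cheek 56 high, y -75 to -44; 90 degree V between, bottom at y -20, 32 mm up. Take it by its thickness near y 0, 30 mm up
- saddle_d: one of 4 identical wooden V saddles (3 in the cradle, 1 spare): board on edge 26 mm thick (its x), 150 wide (y; 140 at the foot, its ends taper over the lowest 14 mm), 160 g. Origin: centre of underside; +y points to the tall cheek. Tall cheek 78 mm high, y 26 to 75; low cheek 56 high, y -75 to -44; 90 degree V between, bottom at y -20, 32 mm up. Take it by its thickness near y 0, 30 mm up
- column: round wooden column, 50 mm diameter, 200 long, 0.2 to 0.4 kg; origin at its centre, x is its axis. Starts on the rest, axis 45 mm above the bench, both sides clear for fingers. Seated in three aligned Vs its axis is 85 mm above the bench, 20 mm from the cradle's middle line away from the fence. Gaps between saddles are 54 mm: take it about 40 mm to one side of its middle
- rest: the column's rest: dark board 150 x 58 x 12 mm with two 12 mm battens along its x, fixed, beyond the left or right end of the cradle. Origin: centre of its underside
- bat: round plywood bat, 176 mm diameter, 18 thick, fixed, with the spare saddle on it, on the other side of the cradle from the rest. Origin: centre of its underside
- mallet: bystander: joiner's wooden mallet lying flat, head 58 x 100 x 50, overall 235 mm long; origin at its underside
- gouge: bystander: carving gouge lying flat, dark handle, steel blade, 225 mm long; origin at its underside
- rasp: bystander: steel rasp with wooden handle lying flat, 260 mm long; origin at its underside
- bowl: bystander: small terracotta bowl, 90 mm across the rim, 50 mm tall; origin at its underside
- jar: bystander: glass jar with steel cap, 68 mm diameter, 85 mm tall; origin at its underside
- offcut: bystander: pale wood offcut 75 x 50 x 45 mm; origin at its underside
Mind the look-alikes: they are no part of the job. Leave any orange look-alike of the bat alone.

How it is judged:
On the way:
1. the three saddles stand upright and down in the cradle's slots, every tall cheek on the fence side, the spare untouched (((z of saddle_a in the frame of cradle between 0.012 and 0.023 m and y of saddle_a in the frame of cradle between -0.007 and 0.007 m and x of saddle_a in the frame of cradle between -0.09 and 0.09 m and angle between the y axis of saddle_a and the y axis of cradle, either way round below 0.06 rad and angle between saddle_a's own z axis and vertical below 0.07 rad and y of fence in the frame of saddle_a above 0.06 m) or (distance of saddle_a from where it was at the start of the episode below 0.02 m and horizontal distance between saddle_a and bat below 0.04 m and angle between saddle_a's own z axis and vertical below 0.07 rad)) and ((z of saddle_b in the frame of cradle between 0.012 and 0.023 m and y of saddle_b in the frame of cradle between -0.007 and 0.007 m and x of saddle_b in the frame of cradle between -0.09 and 0.09 m and angle between the y axis of saddle_b and the y axis of cradle, either way round below 0.06 rad and angle between saddle_b's own z axis and vertical below 0.07 rad and y of fence in the frame of saddle_b above 0.06 m) or (distance of saddle_b from where it was at the start of the episode below 0.02 m and horizontal distance between saddle_b and bat below 0.04 m and angle between saddle_b's own z axis and vertical below 0.07 rad)) and ((z of saddle_c in the frame of cradle between 0.012 and 0.023 m and y of saddle_c in the frame of cradle between -0.007 and 0.007 m and x of saddle_c in the frame of cradle between -0.09 and 0.09 m and angle between the y axis of saddle_c and the y axis of cradle, either way round below 0.06 rad and angle between saddle_c's own z axis and vertical below 0.07 rad and y of fence in the frame of saddle_c above 0.06 m) or (distance of saddle_c from where it was at the start of the episode below 0.02 m and horizontal distance between saddle_c and bat below 0.04 m and angle between saddle_c's own z axis and vertical below 0.07 rad)) and ((z of saddle_d in the frame of cradle between 0.012 and 0.023 m and y of saddle_d in the frame of cradle between -0.007 and 0.007 m and x of saddle_d in the frame of cradle between -0.09 and 0.09 m and angle between the y axis of saddle_d and the y axis of cradle, either way round below 0.06 rad and angle between saddle_d's own z axis and vertical below 0.07 rad and y of fence in the frame of saddle_d above 0.06 m) or (distance of saddle_d from where it was at the start of the episode below 0.02 m and horizontal distance between saddle_d and bat below 0.04 m and angle between saddle_d's own z axis and vertical below 0.07 rad))), for 0.2 s.
At the end, for the whole second after the job is handed in: Saddles upright, down in the slots (5 mm), tall cheeks on the fence side, square within 0.06 rad; spare within 20 mm of its start; column at rest in all three Vs: axis within 6 mm sideways and 5 mm in height of its seat, parallel within 0.05 rad, middle within 20 mm of the cradle's middle (all of step 1 and ((y of fence in the frame of cradle above 0 m and y of column in the frame of cradle between -0.026 and -0.014 m) or (y of fence in the frame of cradle below 0 m and y of column in the frame of cradle between 0.014 and 0.026 m)) and z of column in the frame of cradle between 0.08 and 0.0905 m and x of column in the frame of cradle between -0.02 and 0.02 m and angle between the x axis of column and the x axis of cradle, either way round below 0.05 rad and linear speed of each of column, saddle_a, saddle_b, saddle_c, saddle_d below 0.02 m/s); the robot touches nothing.
It fails at once if the column is dropped (it moves faster than 0.5 m/s while no finger holds it) (contact force between the fingers and column below 0.1 N and linear speed of column above 0.5 m/s).
It fails at once if a bystander is pushed out of its place (more than 40 mm) (distance of any of mallet, gouge, rasp, bowl, jar, offcut from where it was at the start of the episode above 0.04 m).
It also fails if it takes over 72 s, if anything falls off the work surface, if the arm or the gripper's body presses on something with over 40 N, if the wrist force passes 120 N, or if a joint passes its speed limit or range.

ROBOT

A 6-joint arm with a two-finger parallel gripper is mounted at the origin on the work surface. World frame = base frame: x ahead of the robot, y to its left, z up, the work surface at z = 0. Lengths are in m, angles in rad, forces in N, time in s.
With the tool pointing down it reaches from about 0.3 to 0.775 m from the base axis. Payload 14.6 kg.
Tool frame: the origin (TCP) lies at the very end of the fingers, on their centre line; the grasp point (between the pads) lies 19 mm behind it; z points along the fingers, y is the line along which they close (so a half turn about z gives the same grasp; the last joint's range is limited). The gripper opens to 94 mm and grips with 3 to 60 N. Pads are 16 mm wide; open, the fingers measure 119 mm over their backs; the gripper's body (75 mm by 177 mm) begins 78 mm behind the grasp point.
Start: joints at [1.143, 0.3, 1.521, -0, 1.321, -0.067], TCP at [0.194, 0.515, 0.205] pointing down, gripper open.
Joint ranges: [-3.03, 3.03], [-0.79, 2.21], [0.23, 2.52], [-1.04, 4.18], [0, 3.07], [-2.55, 2.55]. Speed limits (rad/s): [2.22, 2.22, 2.57, 3.14, 3.14, 3.14].

INTERFACE

Orientations are given as [roll, pitch, yaw] about the fixed x, y, z axes, in that order (R = Rz(yaw) Ry(pitch) Rx(roll)).
In Python, from station import * gives the robot as it stands.
- The arm moves only by the tool jog_arm, never from a script. Its argument "rows" is a list of rows, each a list of 3 entries, a list of its own where there are three numbers: the shift along the tool's x, y, z in m, then the turn about the tool's z in degrees, then the finger opening in m, from 0 to 0.094. A call has 1 to 12 rows; each row shifts and turns the commanded pose from where the row before left it, along the tool's axes as they then stand; what a row does not reach is not made up. A row lasts 1/12 s, in which the tool goes at most 41.7 mm and 7.16 degrees, less where a joint would pass 70% of its speed; a pose out of reach is approached as far as the arm can. A call is refused whole if a number of a shift passes 0.0417 or a number of a turn 7.16, either way. A call with a gripper value outside its range is refused whole. The fingers move at their own pace and stop on an object; "squeeze" is the grip in N (left out, the last holds). Time passes only in rows, so rows that do not move let the fingers close. It gives the time, the measured TCP pose, the force, the opening and the grip force at its end, in the units of the state.
- get_obs(): the state, without advancing time (a new reading comes with each control period).
- camera(name): name is "scene" or "top" or "wrist"; returns a dict with "image" (420x560x3 uint8, red, green, blue), "range_z" (420x560 float32, m along the optical axis (not along the pixel's ray), 0 where there is no reading), "K" (3x3 intrinsics, pixels), "world_from_camera" (4x4, takes a point from camera to world coordinates); the wrist camera has in their place "T_tool_cam" (4x4, takes a point from camera to tool coordinates, whose origin is the TCP and whose axes are the flange's). Camera axes: x right, y up, looking along -z (the intrinsics and any distortion apply to the point x, -y, -z); pixel columns grow to the right and rows downward; lengths in m; the calibration is good to about 2 mm. A picture is of the moment at which its call begins: read the wrist's pose just before it.
- hand_in(): hands the job in; it is judged then, once.
Trained networks look in a picture, given as the dict that the camera call returned (one of the last four; its "shot" number tells which), for a name from the list of things; names that differ only in an ending like _2 or _b are one class to them, and where a whole thing is asked for, a point or a joint stands for the part that bears it (a point fixed in the world has none). Each returns a list of dicts, best first, with "p" (0 to 1); they miss things now and then, are a little off and sometimes report something else, mostly with a low value. They report only what shows in the picture. A call takes as long as a camera call. They do not tell look-alikes from the thing itself.
- search_frame(label, picture): "at" ([column, row] as shares, 0 to 1, of the picture: columns of its width, rows of its height, amid what is visible of it).
- spot_point(label, picture): "at" ([column, row] as shares, 0 to 1, of the picture: columns of its width, rows of its height: a listed point, or the origin of a listed thing).
The state is a dict: "time_s": time; "qpos": joint angles; "joint_vel": joint speeds; "tau": joint torques, N m; "ee_pos": TCP position; "eef_rot": TCP orientation; "force": force on the tool from outside, world axes, zero at the start; "moment": the same for the moment, N m; "grip_width": finger opening in m; "grip_force": force on a finger pad.
Only numpy, scipy, OpenCV 4.12 (cv2) and the standard library are available. Lean on these libraries where they do the work, as an engineer would, in place of code of your own. Each camera call takes 0.05 s, during which the arm holds its last target. There are 200 camera calls.

## Working session

There is one attempt and no reset: what is moved stays moved. The work goes in short steps, Python scripts to look and compute and a tool call to move; the robot and the scene stay as the last step left them, time stands still between calls to the robot, and variables do not carry over. Pictures are saved under pics/ and viewed, at most 10 in all, crops included, and the job is handed in when it is done.

Besides the shell and the picture viewer there is one more tool, called after "Request:" as a command line: name --argument value ..., lists and objects as JSON in quotes. jog_arm: Moves the arm, as the interface text tells. Its arguments: {"type":"object","properties":{"rows":{"type":"array","items":{"type":"array"}},"squeeze":{"type":"number"}},"required":["rows"]}

```bash
mkdir -p pics
cat > h.py <<'E'
from station import *
import numpy as np, cv2
def cloud(c,T=None):
    T=c["world_from_camera"] if T is None else T
    z=c["range_z"];h,w=z.shape;u,v=np.meshgrid(np.arange(w),np.arange(h));K=c["K"]
    X=(u-K[0,2])/K[0,0]*z;Y=-(v-K[1,2])/K[1,1]*z
    P=np.stack([X,Y,-z],-1)@np.array(T)[:3,:3].T+np.array(T)[:3,3]
    P[z<=0]=np.nan
    return P
def save(c,n,img=None): cv2.imwrite('pics/'+n+'.png',(c["image"] if img is None else img)[...,::-1])
E
python3 - <<'E'
from h import *
o=get_obs();print(o["ee_pos"],o["eef_rot"],o["grip_width"],o["time_s"])
c=camera("top");P=cloud(c);save(c,'top');np.savez('top.npz',P=P,img=c["image"])
s=camera("scene");save(s,'scene')
im=np.hstack([c["image"],s["image"]]);
print(c["K"],c["world_from_camera"])
for n in ["cradle","slot0","slot1","slot2","fence","front_rail","saddle_a","column","rest","bat","mallet","jar","bowl"]:
  for f in (spot_point,):
    for d in f(n,c)[:5]:
        x,y=d["at"];p=P[min(419,int(y*420)),min(559,int(x*560))]
        print(n,round(d["p"],2),int(x*560),int(y*420),p.round(3))
E
```

```text
[0.19405734 0.51433852 0.20486535] [-3.14038893e+00 -7.71248753e-05  2.78078406e+00] 0.0938488830823125 0.0
[[425.43856999   0.         284.95832593]
 [  0.         425.43856999 207.10082996]
 [  0.           0.           1.        ]] [[ 7.95525222e-03  9.96687158e-01 -8.09408593e-02  4.26542286e-01]
 [-9.99968198e-01  7.88356016e-03 -1.20527576e-03 -6.37788858e-02]
 [-5.63180743e-04  8.09478734e-02  9.96718177e-01  1.37899241e+00]
 [ 0.00000000e+00  0.00000000e+00  0.00000000e+00  1.00000000e+00]]
cradle 0.81 274 207 [ 0.533 -0.028  0.065]
slot0 0.64 299 202 [ 0.548 -0.105  0.08 ]
slot0 0.63 277 208 [ 0.53  -0.038  0.067]
slot0 0.56 251 209 [0.526 0.043 0.07 ]
slot1 0.64 299 202 [ 0.548 -0.105  0.08 ]
slot1 0.63 277 208 [ 0.53  -0.038  0.067]
slot1 0.56 251 209 [0.526 0.043 0.07 ]
slot2 0.64 299 202 [ 0.548 -0.105  0.08 ]
slot2 0.63 277 208 [ 0.53  -0.038  0.067]
slot2 0.56 251 209 [0.526 0.043 0.07 ]
fence 0.88 277 234 [ 0.45  -0.038  0.063]
fence 0.66 417 244 [ 0.422 -0.481  0.028]
front_rail 0.51 274 182 [ 0.607 -0.028  0.095]
saddle_a 0.9 271 209 [ 0.527 -0.019  0.064]
saddle_a 0.81 248 209 [0.526 0.052 0.068]
saddle_a 0.68 363 197 [ 0.565 -0.302  0.077]
saddle_a 0.56 298 205 [ 0.54  -0.103  0.066]
column 0.6 183 223 [0.481 0.252 0.066]
rest 0.69 297 201 [ 0.551 -0.099  0.083]
rest 0.43 187 222 [0.485 0.24  0.065]
rest 0.17 102 230 [0.459 0.524 0.015]
bat 0.92 357 266 [ 0.351 -0.292  0.02 ]
bat 0.91 474 224 [ 0.488 -0.669  0.014]
bat 0.75 366 196 [ 0.569 -0.313  0.069]
bat 0.31 185 224 [0.478 0.246 0.067]
bat 0.22 273 208 [ 0.53  -0.025  0.068]
mallet 0.89 417 242 [ 0.429 -0.479  0.033]
jar 0.74 304 150 [ 0.709 -0.12   0.085]
bowl 0.87 224 142 [0.752 0.14  0.   ]
bowl 0.27 301 206 [ 0.537 -0.112  0.065]
```

View pics/top.png

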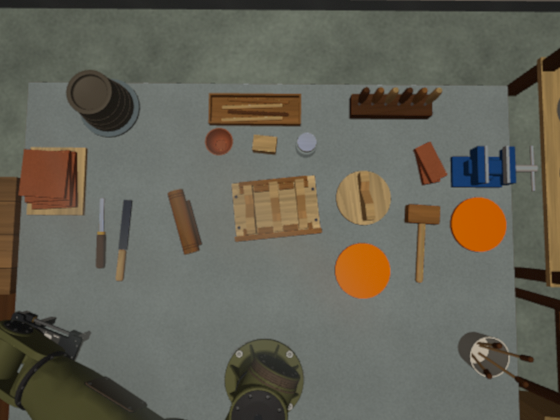

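View pics/scene.png

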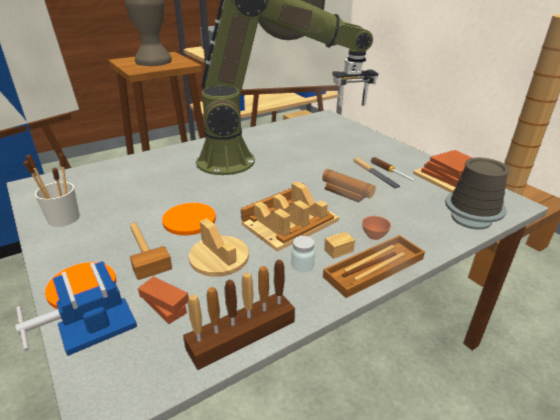

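The top view shows the cradle at (276,208), the column on its rest at (183,222), and the spare on the plywood bat at (363,197). The orange discs at (363,270) and (479,224) are look-alikes. Next I fit the cradle and check cheek heights from the depth data.

Run:
```python
from h import *
d=np.load('top.npz');P=d['P'];img=d['img']
# cradle region
sub=P[165:250,222:332].reshape(-1,3);m=(sub[:,2]>0.009)
q=sub[m&(sub[:,0]<0.68)]
r=cv2.minAreaRect((q[:,:2]*1000).astype(np.float32));print('cradle rect',r)
lo=q[(q[:,2]>.009)&(q[:,2]<.026)];print('plank rect',cv2.minAreaRect((lo[:,:2]*1000).astype(np.float32)))
# column
s=P[175:265,155:212].reshape(-1,3);k=s[s[:,2]>.058];print('col',cv2.minAreaRect((k[:,:2]*1000).astype(np.float32)),k[:,2].max(),k.mean(0))
k=s[s[:,2]>.03];print('col30',cv2.minAreaRect((k[:,:2]*1000).astype(np.float32)))
hi=q[q[:,2]>.085]
print('high pts clusters');
n,l,st,ce=cv2.connectedComponentsWithStats(((P[...,2]>.085)&(P[...,0]<.66)&(P[...,0]>.43)&(abs(P[...,1]+.03)<.18)).astype(np.uint8))
for i in range(1,n):
  if st[i,4]>5: print(st[i,4],P[l==i].mean(0).round(3))
n,l,st,ce=cv2.connectedComponentsWithStats(((P[...,2]>.067)&(P[...,2]<.08)&(P[...,0]<.66)&(P[...,0]>.43)&(abs(P[...,1]+.03)<.18)).astype(np.uint8))
for i in range(1,n):
  if st[i,4]>5: print('mid',st[i,4],P[l==i].mean(0).round(3))
a=img[155:255,150:400];cv2.imwrite('pics/crop.png',cv2.resize(a,(800,320),interpolation=cv2.INTER_CUBIC)[...,::-1])
```

```text
cradle rect ((551.1289672851562, -33.868408203125), (222.799072265625, 345.7404479980469), 6.338260173797607)
plank rect ((551.1289672851562, -33.868408203125), (222.799072265625, 345.7404479980469), 6.338260173797607)
col ((486.0971374511719, 257.21844482421875), (200.29180908203125, 45.674354553222656), 16.99958038330078) 0.07602852671640936 [0.48557618 0.25610216 0.06640821]
col30 ((485.88714599609375, 257.7863464355469), (200.32980346679688, 50.780174255371094), 17.16302490234375)
high pts clusters
177 [ 0.586 -0.105  0.095]
174 [ 0.577 -0.026  0.095]
174 [0.48  0.044 0.095]
mid 100 [0.58  0.055 0.073]
mid 39 [ 0.546 -0.11   0.074]
mid 38 [ 0.536 -0.03   0.073]
mid 39 [0.521 0.047 0.074]
mid 109 [ 0.487 -0.116  0.074]
mid 121 [ 0.475 -0.037  0.073]
mid 10 [ 0.462 -0.143  0.069]
mid 15 [ 0.454 -0.078  0.069]
mid 13 [ 0.458 -0.123  0.07 ]
mid 8 [ 0.459 -0.161  0.069]
mid 64 [0.444 0.013 0.069]
mid 15 [0.435 0.086 0.069]
```

View pics/crop.png

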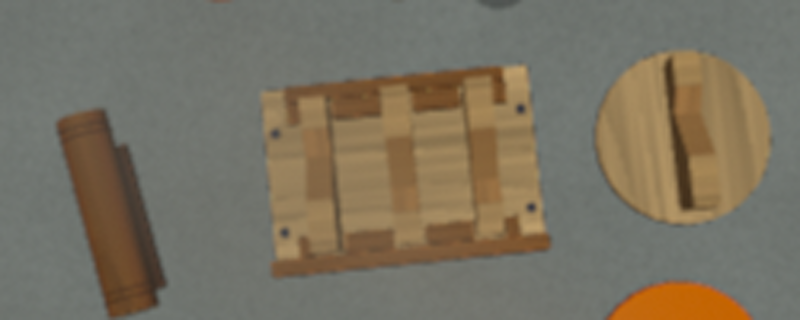

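Fence (z≈0.067) lies on the robot's side, at x≈0.45. The tall cheeks in the right and middle slots are at x≈0.58, so both of those face the wrong way. The left one, at x≈0.48, is right. I'll move over slot0 first.

Request:
jog_arm --rows '[[[0,0,0],-6.75,0.06],[[0,0,0],-6.75,0.06],[[0,0,0],-6.75,0.06],[[0,0,0],-6.75,0.06],[[-0.0138,-0.0329,-0.0007],0,0.06],[[-0.0138,-0.0329,-0.0007],0,0.06],[[-0.0138,-0.0329,-0.0007],0,0.06],[[-0.0138,-0.0329,-0.0007],0,0.06],[[-0.0138,-0.0329,-0.0007],0,0.06],[[-0.0138,-0.0329,-0.0007],0,0.06],[[-0.0138,-0.0329,-0.0007],0,0.06],[[-0.0138,-0.0329,-0.0007],0,0.06]]'

```text
time_s: 1.75
ee_pos: [0.3334, 0.2636, 0.2113]
eef_rot: [3.141, 0.001, -3.031]
force: [-0.5, 0.6, 0.1]
grip_width: 0.06
grip_force: 0.0
```

Request:
jog_arm --rows '[[[-0.0138,-0.0329,-0.0007],0,0.06],[[-0.0138,-0.0329,-0.0007],0,0.06],[[-0.0138,-0.0329,-0.0007],0,0.06],[[-0.0138,-0.0329,-0.0007],0,0.06],[[-0.0138,-0.0329,-0.0007],0,0.06],[[-0.0138,-0.0329,-0.0007],0,0.06],[[-0.0138,-0.0329,-0.0007],0,0.06],[[-0.0138,-0.0329,-0.0007],0,0.06],[[-0.0138,-0.0329,-0.0007],0,0.06],[[-0.0138,-0.0329,-0.0007],0,0.06],[[-0.0138,-0.0329,-0.0007],0,0.06],[[-0.0138,-0.0329,-0.0007],0,0.06]]'

```text
time_s: 2.75
ee_pos: [0.5416, -0.1108, 0.2195]
eef_rot: [-3.142, 0.0, -3.031]
force: [-0.1, 1.3, -0.8]
grip_width: 0.0601
grip_force: 0.0
```

```bash
cat >> h.py <<'E'
from scipy.spatial.transform import Rotation as Ro
def tool(o=None):
    o=o or get_obs();T=np.eye(4);T[:3,:3]=Ro.from_euler('xyz',o["eef_rot"]).as_matrix();T[:3,3]=o["ee_pos"];return T
def wrist():
    T=tool();c=camera("wrist");return c,cloud(c,T@np.array(c["T_tool_cam"]))
def go(x,y,z,yaw):
    o=get_obs();T=tool(o);cy=np.degrees(o["eef_rot"][2]);turn=-(yaw-cy);turn=(turn+180)%360-180
    a=np.radians(yaw);d=np.array([x,y,z])-T[:3,3]
    print('t',round(o["time_s"],2),'at',T[:3,3].round(4),'yaw',cy.round(2),'q6',round(o["qpos"][5],2),'-> turn',turn.round(2),'shift after turn',[round(float(v),4) for v in (d@[np.cos(a),np.sin(a),0],d@[np.sin(a),-np.cos(a),0],-d[2])],'F',np.round(o["force"],1),'w',round(o["grip_width"],4))
E
python3 - <<'E'
from h import *
go(.541,-.110,.22,186.3)
c,P=wrist();save(c,'w1');np.savez('w1.npz',P=P,img=c["image"])
print(np.nanmin(P[::4,::4].reshape(-1,3),0),np.nanmax(P[::4,::4].reshape(-1,3),0))
def tops(lo,hi):
  m=((P[...,2]>lo)&(P[...,2]<hi)&(P[...,0]>.42)&(P[...,0]<.66)&(abs(P[...,1]+.03)<.17)).astype(np.uint8)
  n,l,st,ce=cv2.connectedComponentsWithStats(m)
  for i in range(1,n):
    if st[i,4]>150: r=cv2.minAreaRect((P[l==i][:,:2]*1000).astype(np.float32));print(lo,st[i,4],np.round(r[0],1),np.round(r[1],1),round(r[2],1),np.median(P[l==i][:,2]).round(4))
tops(.091,.104);tops(.0705,.079);tops(.06,.0695)
E
```

```text
t 2.75 at [ 0.5416 -0.1108  0.2195] yaw -173.68 q6 -1.95 -> turn 0.02 shift after turn [0.0005, 0.0008, -0.0005] F [-0.1  1.3 -0.8] w 0.0601
[ 0.31965158 -0.44517581 -0.00290259] [0.82690205 0.25390675 0.3553815 ]
0.091 2043 [481.   43.1] [53.8 27.1] 6.1 0.0961
0.091 1563 [ 592.5 -105.3] [54.3 25.9] 5.8 0.0959
0.091 599 [574.2 -27. ] [35.  26.1] 6.5 0.0958
0.0705 1083 [ 488.5 -116.6] [34.6 25.9] 5.9 0.0739
0.0705 1104 [479.9 -37.2] [34.6 26.4] 6.3 0.0739
0.0705 511 [491.1  42.4] [75.4 26.6] 9.8 0.0747
0.0705 289 [ 550.1 -109.7] [11.9 25.3] 11.2 0.0749
0.0705 343 [554.2 -29.2] [36.  26.3] 5.5 0.0747
0.0705 839 [582.9  54.4] [32.6 27.3] 7.0 0.0741
0.06 5237 [451.5 -40.4] [ 15.2 268.9] 6.2 0.066
0.06 326 [485.1 -37. ] [45.7 26. ] 7.2 0.0651
0.06 559 [496.4  44.1] [85.8 26.7] 7.4 0.065
0.06 239 [ 510.7 -114.2] [11.5 25.3] 6.3 0.0648
0.06 308 [ 540.2 -111. ] [11.8 26.1] 2.1 0.0647
0.06 368 [550.7 -29.7] [49.2 26.1] 6.1 0.0646
0.06 450 [579.5  53.8] [46.4 26.7] 6.1 0.0648
```

View pics/w1.png

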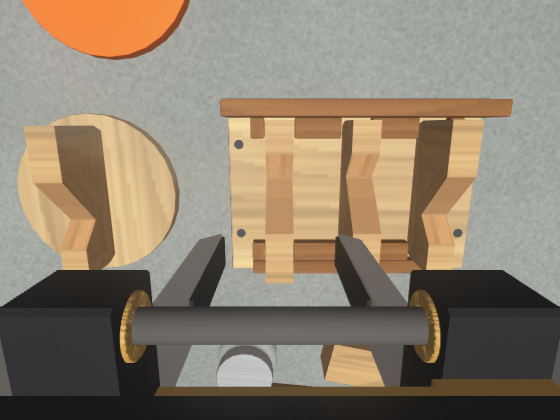

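The wrist view puts the cradle centre at (0.537, -0.031), yaw 96.2°. The saddles sit where the slots should be, within 1 mm. Grasp saddle in slot0.

Request:
jog_arm --rows '[[[-0.0037,0,0.01],0,0.06],[[0,0,0.035],0,0.06],[[0,0,0.035],0,0.06],[[0,0,0.035],0,0.06],[[0,0,0.03],0,0.06],[[0,0,0.025],0,0.06],[[0,0,0.015],0,0.06],[[0,0,0.0055],0,0.06],[[0,0,0],0,0.02],[[0,0,0],0,0.015],[[0,0,0],0,0.015],[[0,0,0],0,0.015]]' --squeeze 30

```text
time_s: 3.8
ee_pos: [0.5453, -0.1086, 0.0302]
eef_rot: [-3.141, 0.002, -3.031]
force: [0.3, 0.2, -0.1]
grip_width: 0.0368
grip_force: 0.0
```

Request:
jog_arm --rows '[[[0,0,0],0,0.015],[[0,0,0],0,0.015],[[0,0,0],0,0.015],[[0,0,0],0,0.015],[[0,0,0],0,0.015],[[0,0,0],0,0.015]]'

```text
time_s: 4.3
ee_pos: [0.545, -0.1087, 0.0297]
eef_rot: [-3.141, 0.001, -3.031]
force: [-1.3, 0.8, 6.1]
grip_width: 0.0255
grip_force: 30.0
```

Request:
jog_arm --rows '[[[0,0,-0.005],0,0.015],[[0,0,-0.02],0,0.015],[[0,0,-0.03],0,0.015],[[0,0,-0.035],0,0.015],[[0,0,-0.025],0,0.015],[[0,0,0],6,0.015],[[0,0,0],7,0.015],[[0,0,0],7,0.015],[[0,0,0],7,0.015],[[0,0,0],7,0.015],[[0,0,0],7,0.015],[[0,0,0],7,0.015]]'

```text
time_s: 5.3
ee_pos: [0.5445, -0.1085, 0.144]
eef_rot: [-3.141, -0.0, 2.408]
force: [-0.3, 0.2, -2.1]
grip_width: 0.0261
grip_force: 30.0
```

Request:
jog_arm --rows '[[[0,0,0],7,0.015],[[0,0,0],7,0.015],[[0,0,0],7,0.015],[[0,0,0],7,0.015],[[0,0,0],7,0.015],[[0,0,0],7,0.015],[[0,0,0],7,0.015],[[0,0,0],7,0.015],[[0,0,0],7,0.015],[[0,0,0],7,0.015],[[0,0,0],7,0.015],[[0,0,0],7,0.015]]'

```text
time_s: 6.3
ee_pos: [0.5445, -0.1085, 0.144]
eef_rot: [-3.141, 0.0, 0.942]
force: [-1.1, -0.1, -1.2]
grip_width: 0.0263
grip_force: 30.0
```

Request:
jog_arm --rows '[[[0,0,0],7,0.015],[[0,0,0],7,0.015],[[0,0,0],7,0.015],[[0,0,0],7,0.015],[[0,0,0],7,0.015],[[0,0,0],7,0.015],[[0,0,0],6,0.015],[[0,0,0],0,0.015],[[0,0,0],0,0.015]]'

```text
time_s: 7.05
ee_pos: [0.5445, -0.1086, 0.144]
eef_rot: [-3.141, 0.0, 0.114]
force: [0.1, -0.0, -1.7]
grip_width: 0.0263
grip_force: 30.0
```

```bash
cat >> h.py <<'E'
def tops(P,lo,hi,mn=150,xr=(.42,.68),yr=(-.22,.16)):
  m=((P[...,2]>lo)&(P[...,2]<hi)&(P[...,0]>xr[0])&(P[...,0]<xr[1])&(P[...,1]>yr[0])&(P[...,1]<yr[1])).astype(np.uint8)
  n,l,st,ce=cv2.connectedComponentsWithStats(m)
  for i in range(1,n):
    if st[i,4]>mn: r=cv2.minAreaRect((P[l==i][:,:2]*1000).astype(np.float32));print(lo,st[i,4],np.round(r[0],1),np.round(r[1],1),round(r[2],1),np.median(P[l==i][:,2]).round(4))
E
python3 - <<'E'
from h import *
go(.5456,-.1106,.029,6.2)
c,P=wrist();save(c,'w2');np.savez('w2.npz',P=P,img=c["image"])
tops(P,.181,.215,60);print('slot saddles');tops(P,.091,.104);tops(P,.0705,.079);print('fence');tops(P,.06,.0695)
E
```

```text
t 7.05 at [ 0.5445 -0.1086  0.144 ] yaw 6.52 q6 1.19 -> turn 0.32 shift after turn [0.0008, 0.0021, 0.115] F [ 0.1 -0.  -1.7] w 0.0263
0.181 6461 [ 599.8 -101.7] [38.6 26.1] 6.4 0.1882
0.181 4301 [ 546.1 -107.9] [17.7 50.1] 6.6 0.1896
0.181 2815 [ 520.8 -110.6] [14.2 26.1] 5.5 0.2074
slot saddles
0.091 3472 [583.8 -25.5] [54.5 27. ] 6.2 0.096
0.091 2234 [487.1  44.1] [43.2 27.6] 5.8 0.0959
0.0705 1988 [584.8  54.8] [35.7 28.1] 5.5 0.074
0.0705 597 [573.9 -26.9] [74.7 26.6] 6.0 0.0749
0.0705 1003 [493.6  44. ] [71.1 27.7] 8.0 0.0747
fence
0.06 797 [579.7  54.1] [45.7 27.1] 6.0 0.0646
0.06 639 [568.5 -27.3] [85.8 26.7] 6.1 0.0647
0.06 1119 [499.  45.] [81.1 26.8] 6.7 0.0648
0.06 541 [498.9 -34.9] [17.2 26.9] 4.8 0.065
```

View pics/w2.png

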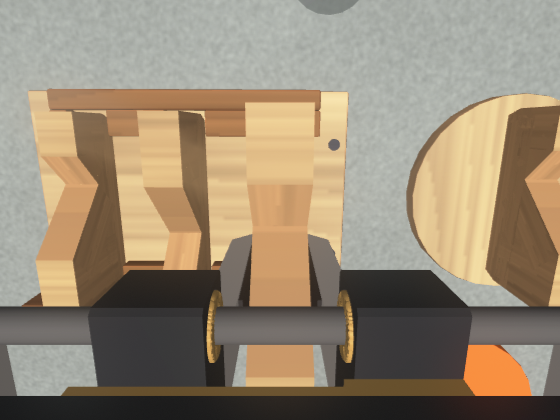

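The held saddle now has its low cheek on the front-rail side. It needs about 2.3 mm along tool y, then lowering.

Request:
jog_arm --rows '[[[0,0.0023,0],0.3,0.015],[[0,0,0.02],0,0.015],[[0,0,0.03],0,0.015],[[0,0,0.025],0,0.015],[[0,0,0.012],0,0.015],[[0,0,0.008],0,0.015],[[0,0,0.006],0,0.015],[[0,0,0.004],0,0.015],[[0,0,0.004],0,0.015],[[0,0,0],0,0.015],[[0,0,0],0,0.015]]'

```text
time_s: 8.02
ee_pos: [0.5452, -0.111, 0.0355]
eef_rot: [3.141, -0.001, 0.105]
force: [-0.1, -1.0, 0.0]
grip_width: 0.0259
grip_force: 30.0
```

Request:
jog_arm --rows '[[[0,0,0.002],0,0.015],[[0,0,0.002],0,0.015],[[0,0,0.001],0,0.015],[[0,0,0],0,0.015]]'

```text
time_s: 8.35
ee_pos: [0.5449, -0.1109, 0.0298]
eef_rot: [-3.142, 0.0, 0.105]
force: [-0.7, 0.2, -1.4]
grip_width: 0.026
grip_force: 30.0
```

Request:
jog_arm --rows '[[[0,0,0],0,0.06],[[0,0,0],0,0.06],[[0,0,0],0,0.06],[[0,0,0],0,0.06],[[0,0,0],0,0.06],[[0,0,0],0,0.06],[[0,0,-0.01],0,0.06],[[0,0,-0.03],0,0.06],[[0,0,-0.04],0,0.06],[[0,0,-0.04],0,0.06],[[0,0,0],0,0.06]]'

```text
time_s: 9.27
ee_pos: [0.5477, -0.1116, 0.1585]
eef_rot: [3.137, -0.011, 0.105]
force: [0.9, 0.4, 0.4]
grip_width: 0.0598
grip_force: 0.0
```

Request:
jog_arm --rows '[[[0.0005,-0.0268,0],0,0.06],[[0,-0.0268,0],0,0.06],[[0,-0.0268,0],0,0.06],[[0,0,0],0,0.06],[[0,0,0],0,0.06]]'

```text
time_s: 9.68
ee_pos: [0.537, -0.0301, 0.1506]
eef_rot: [3.141, -0.001, 0.107]
force: [-0.4, 0.0, 1.2]
grip_width: 0.0603
grip_force: 0.0
```

Run:
```python
from h import *
go(.5367,-.0309,.029,6.2)
c,P=wrist()
tops(P,.091,.104);tops(P,.0705,.079)
```

```text
t 9.68 at [ 0.537  -0.0301  0.1506] yaw 6.14 q6 1.34 -> turn -0.06 shift after turn [-0.0004, 0.0008, 0.1216] F [-0.4  0.   1.2] w 0.0603
0.091 3109 [584.  -25.5] [54.6 26. ] 6.1 0.0959
0.091 939 [495.   52.9] [20.8 43.3] 59.3 0.0957
0.091 1089 [ 505.7 -114.2] [39.2 26.6] 6.5 0.0956
0.0705 1791 [584.5  55.2] [35.2 27.1] 6.2 0.074
0.0705 1762 [ 602.2 -104. ] [35.1 26.8] 6.1 0.0738
0.0705 278 [541.  -30.2] [ 9.  25.8] 6.5 0.0749
0.0705 514 [517.1  47.5] [22.4 26.4] 5.4 0.0748
0.0705 536 [ 532.7 -111.3] [26.7 26.6] 6.2 0.0749
0.0705 1337 [479.5 -36.7] [36.  25.7] 6.7 0.0739
```

Request:
jog_arm --rows '[[[0,0.0005,0.02],0,0.06],[[0,0,0.03],0,0.06],[[0,0,0.03],0,0.06],[[0,0,0.02],0,0.06],[[0,0,0.015],0,0.06],[[0,0,0.0055],0,0.05],[[0,0,0],0,0.015],[[0,0,0],0,0.015],[[0,0,0],0,0.015],[[0,0,0],0,0.015],[[0,0,0],0,0.015],[[0,0,0],0,0.015]]'

```text
time_s: 10.73
ee_pos: [0.5375, -0.0315, 0.0304]
eef_rot: [3.141, -0.001, 0.105]
force: [-0.9, -0.8, 6.5]
grip_width: 0.0255
grip_force: 30.0
```

Request:
jog_arm --rows '[[[0,0,0],0,0.015],[[0,0,0],0,0.015],[[0,0,0],0,0.015],[[0,0,0],0,0.015]]'

```text
time_s: 11.07
ee_pos: [0.5376, -0.0315, 0.0304]
eef_rot: [3.141, -0.001, 0.105]
force: [-2.1, -1.2, 7.5]
grip_width: 0.0257
grip_force: 30.0
```

Request:
jog_arm --rows '[[[0,0,-0.005],0,0.015],[[0,0,-0.02],0,0.015],[[0,0,-0.03],0,0.015],[[0,0,-0.035],0,0.015],[[0,0,-0.025],0,0.015],[[0,0,0],-6,0.015],[[0,0,0],-7,0.015],[[0,0,0],-7,0.015],[[0,0,0],-7,0.015],[[0,0,0],-7,0.015],[[0,0,0],-7,0.015],[[0,0,0],-7,0.015]]'

```text
time_s: 12.07
ee_pos: [0.5369, -0.0313, 0.1447]
eef_rot: [-3.141, 0.0, 0.949]
force: [-0.1, -0.6, -1.3]
grip_width: 0.026
grip_force: 30.0
```

Request:
jog_arm --rows '[[[0,0,0],-7,0.015],[[0,0,0],-7,0.015],[[0,0,0],-7,0.015],[[0,0,0],-7,0.015],[[0,0,0],-7,0.015],[[0,0,0],-7,0.015],[[0,0,0],-7,0.015],[[0,0,0],-7,0.015],[[0,0,0],-7,0.015],[[0,0,0],-7,0.015],[[0,0,0],-7,0.015],[[0,0,0],-7,0.015]]'

```text
time_s: 13.07
ee_pos: [0.5368, -0.0313, 0.1447]
eef_rot: [-3.141, -0.0, 2.415]
force: [0.6, 0.5, -1.8]
grip_width: 0.0257
grip_force: 30.0
```

Request:
jog_arm --rows '[[[0,0,0],-7,0.015],[[0,0,0],-7,0.015],[[0,0,0],-7,0.015],[[0,0,0],-7,0.015],[[0,0,0],-7,0.015],[[0,0,0],-7,0.015],[[0,0,0],-6,0.015],[[0,0,0],0,0.015],[[0,0,0],0,0.015]]'

```text
time_s: 13.82
ee_pos: [0.5369, -0.0313, 0.1446]
eef_rot: [3.142, -0.0, -3.04]
force: [-0.1, 0.5, -1.8]
grip_width: 0.0261
grip_force: 30.0
```

Run:
```python
from h import *
go(.5367,-.0310,.0304,186.2)
c,P=wrist()
tops(P,.181,.215,60);print('slot saddles');tops(P,.091,.104);tops(P,.0705,.079);print('fence');tops(P,.06,.0695,1000)
```

```text
t 13.82 at [ 0.5369 -0.0313  0.1446] yaw -174.16 q6 -1.8 -> turn -0.36 shift after turn [0.0002, 0.0003, 0.1142] F [-0.1  0.5 -1.8] w 0.0261
0.181 16473 [504.3 -34.3] [81.7 50.3] 5.9 0.2098
0.181 1845 [580.3 -26.5] [14.1 25.9] 6.9 0.186
slot saddles
0.091 3469 [480.7  43.3] [54.6 26.9] 6.2 0.096
0.091 3437 [ 498.  -115.4] [54.4 27. ] 5.6 0.0958
0.0705 616 [490.9  43.6] [75.5 26.2] 7.5 0.0748
0.0705 619 [ 508.  -113.6] [75.1 26.1] 5.0 0.0747
0.0705 169 [568.8  52.6] [ 5.6 25.7] 7.2 0.0719
fence
0.06 8353 [451.2 -40.6] [ 16.2 269.3] 6.2 0.0659
```

Request:
jog_arm --rows '[[[0,0,0],-0.4,0.015],[[0,0,0.02],0,0.015],[[0,0,0.03],0,0.015],[[0,0,0.025],0,0.015],[[0,0,0.012],0,0.015],[[0,0,0.008],0,0.015],[[0,0,0.006],0,0.015],[[0,0,0.004],0,0.015],[[0,0,0.003],0,0.015],[[0,0,0],0,0.015],[[0,0,0],0,0.015]]'

```text
time_s: 14.78
ee_pos: [0.5374, -0.0314, 0.037]
eef_rot: [-3.141, 0.001, -3.029]
force: [1.2, 0.3, -0.5]
grip_width: 0.0261
grip_force: 30.0
```

Request:
jog_arm --rows '[[[0,0,0.002],0,0.015],[[0,0,0.002],0,0.015],[[0,0,0.001],0,0.015],[[0,0,0.001],0,0.015],[[0,0,0],0,0.015],[[0,0,0],0,0.015]]'

```text
time_s: 15.28
ee_pos: [0.537, -0.0314, 0.0305]
eef_rot: [-3.142, -0.0, -3.029]
force: [-0.5, 0.2, -0.4]
grip_width: 0.0259
grip_force: 30.0
```

Request:
jog_arm --rows '[[[0,0,0],0,0.06],[[0,0,0],0,0.06],[[0,0,0],0,0.06],[[0,0,0],0,0.06],[[0,0,0],0,0.06],[[0,0,0],0,0.06],[[0,0,-0.01],0,0.06],[[0,0,-0.03],0,0.06],[[0,0,-0.04],0,0.06],[[0,0,-0.04],0,0.06],[[0,0,-0.03],-5.3,0.08],[[0,0,0],-5.3,0.08]]'

```text
time_s: 16.28
ee_pos: [0.5392, -0.0316, 0.1879]
eef_rot: [-3.137, 0.009, -2.84]
force: [0.3, 0.2, -0.4]
grip_width: 0.0701
grip_force: 0.0
```

Request:
jog_arm --rows '[[[-0.0084,0.0323,0],0,0.08],[[-0.0084,0.0323,0],0,0.08],[[-0.0084,0.0323,0],0,0.08],[[-0.0084,0.0323,0],0,0.08],[[-0.0084,0.0323,0],0,0.08],[[-0.0084,0.0323,0],0,0.08],[[-0.0084,0.0323,0],0,0.08],[[-0.0084,0.0323,0],0,0.08],[[-0.0084,0.0323,0],0,0.08],[[0,0,0],0,0.08],[[0,0,0],0,0.08]]'

```text
time_s: 17.2
ee_pos: [0.5237, 0.2699, 0.1808]
eef_rot: [-3.142, 0.0, -2.842]
force: [0.6, 0.0, -0.3]
grip_width: 0.0801
grip_force: 0.0
```

Run:
```python
from h import *
go(.524,.269,.18,197)
c,P=wrist();save(c,'w3')
r=dict(xr=(.35,.65),yr=(.17,.36))
tops(P,.066,.08,300,**r);tops(P,.058,.08,300,**r);tops(P,.045,.08,300,**r)
t=camera("top");Q=cloud(t);tops(Q,.060,.09,20,**r)
print('cradle');tops(Q,.091,.104,20);tops(Q,.0705,.08,20)
```

```text
t 17.2 at [0.5237 0.2699 0.1808] yaw -162.83 q6 -1.46 -> turn 0.17 shift after turn [0.0, -0.0009, 0.0008] F [ 0.6  0.  -0.3] w 0.0801
0.066 7001 [489.3 257.8] [200.7  29. ] 16.9 0.0685
0.058 11604 [489.1 257.7] [201.1  43.3] 16.8 0.0672
0.045 13191 [489.2 257.6] [201.1  49.7] 16.8 0.0665
0.06 541 [458.1 249.6] [141.5  43.5] 16.1 0.067
cradle
0.091 147 [ 494.5 -114.6] [54.3 25.9] 5.6 0.0966
0.091 153 [488.4 -35.6] [55.7 25.8] 6.5 0.0959
0.091 153 [477.1  43.9] [53.1 25.7] 6.0 0.0957
0.0705 86 [ 597.2 -103.9] [38.9 25.6] 8.3 0.0741
0.0705 88 [590.6 -23.7] [37.1 25.7] 7.0 0.0742
0.0705 86 [578.4  55.3] [42.1 25.2] 2.6 0.0736
0.0705 21 [ 537.7 -110. ] [ 9.8 21.9] 1.0 0.0741
0.0705 21 [529.4 -30. ] [12.9 21.6] 0.6 0.0747
0.0705 27 [518.9  47.8] [14.7 26.7] 17.1 0.0755
```

View pics/w3.png

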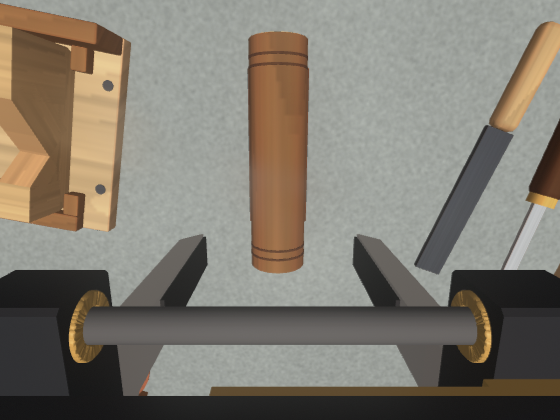

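All three saddles are now seated with tall cheeks at the fence (tops at 0.096 m and 0.074 m). The column's centre is at (0.4885, 0.2577), axis 16.85°. I'll grip it 40 mm towards its far end.

Request:
jog_arm --rows '[[[-0.0029,-0.0015,0.01],0.3,0.08],[[0,0,0.03],0,0.08],[[0,0,0.035],0,0.08],[[0,0,0.03],0,0.08],[[0,0,0.025],0,0.08],[[0,0,0.015],0,0.08],[[0,0,0.0085],0,0.08],[[0,0,0],0,0.06],[[0,0,0],0,0.04],[[0,0,0],0,0.04],[[0,0,0],0,0.04],[[0,0,0],0,0.04]]' --squeeze 50

```text
time_s: 18.3
ee_pos: [0.5279, 0.2684, 0.028]
eef_rot: [3.141, 0.002, -2.85]
force: [-0.6, 11.9, 5.8]
grip_width: 0.0501
grip_force: 6.6
```

Request:
jog_arm --rows '[[[0,0,0],0,0.04],[[0,0,0],0,0.04],[[0,0,0],0,0.04],[[0,0,0],0,0.04],[[0,0,0],0,0.04]]'

```text
time_s: 18.72
ee_pos: [0.5279, 0.2687, 0.028]
eef_rot: [3.141, 0.002, -2.85]
force: [-0.7, 2.6, 6.0]
grip_width: 0.0487
grip_force: 50.0
```

Request:
jog_arm --rows '[[[0,0,-0.005],0,0.04],[[0,0,-0.015],0,0.04],[[0,0,-0.025],0,0.04],[[0,0,-0.03],0,0.04],[[0,0,-0.03],0,0.04],[[0,0,-0.025],0,0.04],[[0,0,-0.01],4,0.04],[[0,0,0],6,0.04],[[0,0,0],7,0.04],[[0,0,0],7,0.04],[[0,0,0],7,0.04],[[0,0,0],7,0.04]]'

```text
time_s: 19.72
ee_pos: [0.5271, 0.2679, 0.1668]
eef_rot: [-3.141, -0.0, 2.764]
force: [0.0, 0.3, -3.0]
grip_width: 0.0491
grip_force: 50.0
```

Request:
jog_arm --rows '[[[0,0,0],7,0.04],[[0,0,0],7,0.04],[[0,0,0],7,0.04],[[0,0,0],7,0.04],[[0,0,0],7,0.04],[[0,0,0],7,0.04],[[0,0,0],7,0.04],[[0,0,0],7,0.04],[[0,0,0],5,0.04],[[0,0,0],1.5,0.04],[[0,0,0],0,0.04],[[0,0,0],0,0.04]]'

```text
time_s: 20.72
ee_pos: [0.5272, 0.2679, 0.1668]
eef_rot: [-3.141, 0.0, 1.681]
force: [-0.4, -0.2, -3.1]
grip_width: 0.0492
grip_force: 50.0
```

Run:
```python
from h import *
c=np.array([.5367,-.0310]);a=np.radians(96.2);ex=np.array([np.cos(a),np.sin(a)]);ey=np.array([-ex[1],ex[0]])
t=c-.04*ex-.02*ey;print(t)
go(*t,.14,96.2)
c,P=wrist();T=tool();save(c,'w4')
k=P[(P[...,2]>.15)&(P[...,2]<.25)];L=(k-T[:3,3])@T[:3,:3]
m=(abs(L[:,1])<.03)&(L[:,0]>.01);L=L[m]
print(len(L),L.min(0),L.max(0))
for x0 in np.arange(.02,.16,.02):
  s=L[abs(L[:,0]-x0)<.01]
  if len(s)>20: print(x0.round(2),len(s),'top z(tool)',np.percentile(s[:,2],2).round(4),'y range',np.percentile(s[:,1],[1,99]).round(4))
```

```text
[ 0.56090299 -0.06860605]
t 20.72 at [0.5272 0.2679 0.1668] yaw 96.3 q6 0.3 -> turn 0.1 shift after turn [-0.3382, -0.0029, 0.0268] F [-0.4 -0.2 -3.1] w 0.0492
29012 [ 0.01000049 -0.02996133 -0.07681451] [ 0.11693889  0.0299849  -0.00233478]
0.02 5017 top z(tool) -0.0678 y range [-0.0292  0.029 ]
0.04 4988 top z(tool) -0.0416 y range [-0.0236  0.0237]
0.06 5465 top z(tool) -0.0414 y range [-0.0236  0.0236]
0.08 6032 top z(tool) -0.0413 y range [-0.0236  0.0237]
0.1 6673 top z(tool) -0.0412 y range [-0.0236  0.0236]
0.12 837 top z(tool) -0.0408 y range [-0.0244  0.0244]
```

Request:
jog_arm --rows '[[[-0.015,-0.0029,0],0.1,0.04],[[-0.03,0,0],0,0.04],[[-0.033,0,0],0,0.04],[[-0.033,0,0],0,0.04],[[-0.033,0,0],0,0.04],[[-0.033,0,0],0,0.04],[[-0.033,0,0],0,0.04],[[-0.033,0,0],0,0.04],[[-0.033,0,0],0,0.04],[[-0.033,0,0],0,0.04],[[-0.02,0,0],0,0.04],[[-0.01,0,0],0,0.04]]'

```text
time_s: 21.77
ee_pos: [0.5603, -0.0723, 0.1669]
eef_rot: [-3.141, 0.0, 1.676]
force: [0.2, 0.5, -2.0]
grip_width: 0.0494
grip_force: 50.0
```

Request:
jog_arm --rows '[[[0,0,0],0,0.04],[[0,0,0.01],0,0.04],[[0,0,0.02],0,0.04],[[0,0,0.01],0,0.04],[[0,0,0],0,0.04],[[0,0,0],0,0.04]]'

```text
time_s: 22.27
ee_pos: [0.5605, -0.0683, 0.1266]
eef_rot: [-3.14, -0.0, 1.679]
force: [0.5, 0.3, -2.4]
grip_width: 0.049
grip_force: 50.0
```

Run:
```python
from h import *
go(.5610,-.0696,.068,96.2)
c,P=wrist();save(c,'w5')
tops(P,.135,.20,100)
t=camera("top");Q=cloud(t);tops(Q,.135,.18,20)
s=camera("scene");im=s["image"][150:270,200:380];save(s,'s2',cv2.resize(im,(720,480),interpolation=cv2.INTER_CUBIC))
```

```text
t 22.27 at [ 0.5605 -0.0683  0.1266] yaw 96.2 q6 -0.29 -> turn 0.0 shift after turn [-0.0014, 0.0003, 0.0586] F [ 0.5  0.3 -2.4] w 0.049
0.135 38078 [555.5 -19.8] [ 74.  136.7] 6.0 0.1651
0.135 3852 [ 565.3 -111.8] [49.4 29.8] 6.3 0.1657
0.135 339 [545.9  41.7] [49.6 61.3] 5.0 0.1642
0.135 60 [543.5 -22.9] [23.8 22.5] 82.5 0.1662
```

View pics/s2.png

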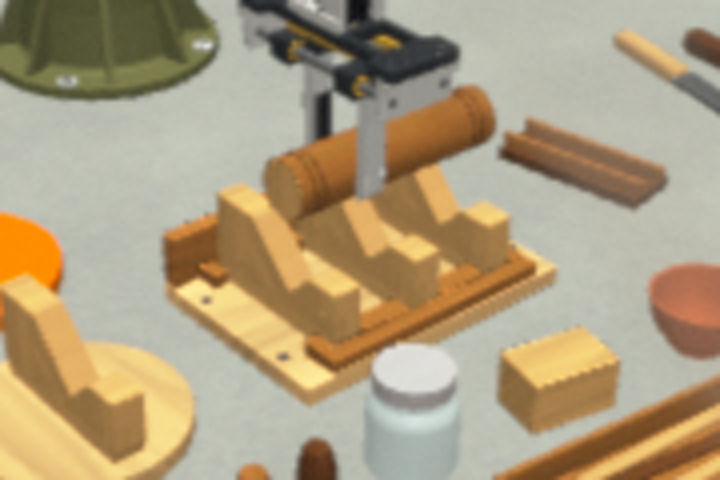

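The scene view shows all three tall cheeks at the fence and the column level over the Vs, with the finger in the gap. I'll lower it gently.

Request:
jog_arm --rows '[[[-0.001,0,0.005],0,0.04],[[0,0,0.012],0,0.04],[[0,0,0.012],0,0.04],[[0,0,0.01],0,0.04],[[0,0,0.006],0,0.04],[[0,0,0.004],0,0.04],[[0,0,0.003],0,0.04],[[0,0,0.002],0,0.04],[[0,0,0],0,0.04],[[0,0,0],0,0.04]]'

```text
time_s: 23.25
ee_pos: [0.561, -0.0702, 0.0732]
eef_rot: [3.141, 0.0, 1.678]
force: [1.2, 0.3, -3.1]
grip_width: 0.0494
grip_force: 50.0
```

Request:
jog_arm --rows '[[[0,0,0.001],0,0.04],[[0,0,0.001],0,0.04],[[0,0,0.001],0,0.04],[[0,0,0],0,0.04],[[0,0,0],0,0.04]]'

```text
time_s: 23.67
ee_pos: [0.5612, -0.0702, 0.0702]
eef_rot: [3.141, 0.0, 1.678]
force: [1.4, 0.1, -0.4]
grip_width: 0.0487
grip_force: 50.0
```

Request:
jog_arm --rows '[[[0,0,0.001],0,0.04],[[0,0,0.0005],0,0.04],[[0,0,0],0,0.04],[[0,0,0],0,0.04]]'

```text
time_s: 24.0
ee_pos: [0.5616, -0.0703, 0.0694]
eef_rot: [3.14, 0.0, 1.677]
force: [0.8, -0.1, 6.6]
grip_width: 0.0489
grip_force: 50.0
```

Request:
jog_arm --rows '[[[0,0,0],0,0.05],[[0,0,0],0,0.052],[[0,0,0],0,0.056],[[0,0,0],0,0.062],[[0,0,0],0,0.07],[[0,0,0],0,0.075],[[0,0,0],0,0.075],[[0,0,0],0,0.075],[[0,0,-0.005],0,0.075],[[0,0,-0.015],0,0.075],[[0,0,-0.03],0,0.075],[[0,0,-0.035],0,0.075]]' --squeeze 10

```text
time_s: 25.0
ee_pos: [0.5599, -0.0701, 0.1534]
eef_rot: [-3.138, -0.001, 1.678]
force: [-0.4, 0.3, 0.6]
grip_width: 0.0752
grip_force: 0.0
```

Request:
jog_arm --rows '[[[0,0,-0.035],0,0.075],[[-0.03,0,-0.03],0,0.075],[[-0.04,0,0],0,0.075],[[-0.04,0,0],0,0.075],[[-0.04,0,0],0,0.075],[[0,0,0],0,0.075],[[0,0,0],0,0.075],[[0,0,0],0,0.075]]'

```text
time_s: 25.67
ee_pos: [0.5767, -0.2184, 0.218]
eef_rot: [-3.141, -0.0, 1.678]
force: [-0.4, -0.4, -0.4]
grip_width: 0.075
grip_force: 0.0
```

Run:
```python
from h import *
go(.5,-.2,.2,96.2)
c,P=wrist();save(c,'w6')
tops(P,.1005,.125,100)
for lo,hi in((.097,.125),(.0905,.0965),(.0715,.0765)): tops(P,lo,hi,100)
o=P[(P[...,2]>.1)&(P[...,2]<.125)&(abs(P[...,0]-.557)<.04)&(abs(P[...,1]+.03)<.13)];print('col top',np.percentile(o[:,2],[50,90,98]).round(4))
t=camera("top");Q=cloud(t);tops(Q,.1,.125,20);tops(Q,.091,.0975,20);tops(Q,.0705,.08,20)
```

```text
t 25.67 at [ 0.5767 -0.2184  0.218 ] yaw 96.12 q6 -0.53 -> turn -0.08 shift after turn [0.0266, -0.0743, 0.018] F [-0.4 -0.4 -0.4] w 0.075
0.1005 4852 [563.9 -94.2] [41.2 71.4] 5.5 0.1083
0.097 5385 [563.7 -93.7] [44.9 72.3] 5.4 0.1078
0.0905 205 [540.8 -95. ] [ 3.8 73.7] 7.0 0.0935
0.0905 205 [586.9 -90.3] [ 4.2 74.4] 3.3 0.0936
0.0905 1812 [ 498.5 -115.3] [56.8 26.1] 6.0 0.0956
0.0715 1056 [ 605.5 -103.7] [29.4 26.1] 6.0 0.0741
col top [0.1082 0.1105 0.1113]
0.1 909 [553.9 -29.3] [ 44.3 200.7] 5.7 0.1083
0.091 95 [ 495.3 -114. ] [54.7 24.3] 0.3 0.0952
0.091 86 [487.4 -35.3] [54.4 24.8] 6.9 0.0954
0.091 119 [479.8  44.1] [58.2 26.4] 7.0 0.0952
0.0705 66 [ 602.8 -103.3] [28.5 25.5] 6.8 0.0738
0.0705 69 [594.7 -23.2] [28.8 25.2] 7.7 0.0741
0.0705 72 [586.3  55.9] [27.9 25.6] 4.4 0.0743
```

View pics/w6.png

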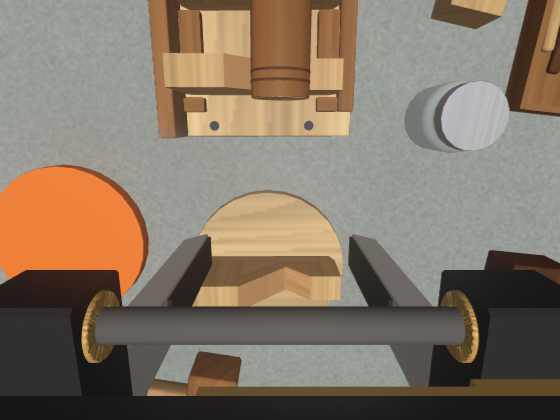

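The column's top is at about 0.110 m, so its axis is at 0.085 m, level and centred along the row. The saddles are seated and the spare hasn't moved. The gripper is clear, so I'm handing in.

```bash
python3 -c "
from station import *
print(hand_in())"
```

```text
the job is handed in; nothing more can be done
None
```

The job is handed in, though the hand-in returned no verdict: I turned the right and middle saddles round, left the left one as it was, and my last camera check showed all three down in their slots with tall cheeks to the fence, the column level and centred in the Vs, and the gripper clear.

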